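Fit the matching battery into a handset

TASK

Lift the battery pack that matches the stepped outline of the handset's open battery bay out of the parts bin and set it down flat in the bay, its narrow nose in the bay's narrow end. Then slide the steel catch fully home over the end of the battery. Leave the other two batteries in the bin and everything else on the bench where it is.

Things in the scene. Friction and masses are not known exactly. Their poses are not given: they have to be found in the camera images.
- battery: Battery to fit: black slab 20 mm thick, grey label, about 0.1 kg. Stepped outline 74 mm long: wide part 60 x 36 mm, then at the +x end a nose 14 mm long, 18 mm wide, brass contacts on top. Origin: centre of the underside of the 74 mm outline (the wide part's centre is at x = -7 mm); x towards the nose, y across, z up. Lies flat in the bin, in any of three places in a row.
- plain_battery: Wrong battery, same look but a plain rectangle 74 x 36 x 20 mm without a nose; lies in the bin. Origin centre of underside, x along the length.
- short_battery: Wrong battery, same look with the same nose but short: wide part 44 x 36 mm plus nose 14 x 18 mm, 58 mm in all, 20 mm thick; lies in the bin. Origin centre of underside, x towards the nose.
- bin: Open grey bin, fixed: outside 148 (x) x 278 (y) x 40 mm high, walls and floor 4 mm. Origin: centre of its underside, on the bench. The three batteries lie in a row along its y, about 85 mm apart, roughly along its x, noses to +x (within 0.2 rad). It stands left or right on the bench, the handset on the other side.
- handset: Grey handset, back up, 180 x 84 mm, clamped in a fixed aluminium jig plate 220 x 130 x 10 mm. Origin: centre of the plate's underside, on the bench; x along the handset, from the catch towards the bay's narrow end. Its back is flat, 30 mm above the bench. Four jig clamps beside it reach 31 mm. An antenna stub sticks out of its +x end.
- bay (a point): Centre of the bay's floor, 22 mm above the bench, 25 mm in +x from the handset's origin; axes as the handset's. The bay is 8 mm deep, the battery's outline plus 1.5 mm clearance all round, narrow end to +x; its rims slope outward 45 degrees over the top 3 mm. A seated battery's origin and axes coincide with this point; it stands 12 mm proud of the handset's back.
- catch_tab (a point): Top centre of the catch's upright steel tab, 62 mm above the bench: 12 mm thick (handset x), 24 mm wide (y); pinch or push it within 18 mm of its top. 14 to 18 mm below the top a tongue 14 mm wide reaches 40.5 mm in +x from the tab's centre, 2 mm above a seated battery; open, its tip is at least 2 mm short of the bay wall. Axes as the handset's.
- catch (a joint): Travel of the catch along handset +x, m: 0 drawn back (open), 0.020 fully home against its stop, its tongue then 12 mm over the battery's plain end. Starts between 0 and 0.004. Slides with about 1.5 N and stays where it is left; a battery that is not down in the bay blocks it.
- screwdriver: Bystander: black screwdriver, 160 mm long, lying along x between the bin and the handset. Origin at its middle, underside.
- flux_bottle: Bystander: white bottle, 48 mm across, 120 mm high. Origin centre of underside.
- tape_roll: Bystander: red roll of tape lying flat, 96 mm across, 20 mm high. Origin centre of underside.
- brush: Bystander: small brush, 170 mm long, lying down. Origin at its middle, underside.
- screw_dish: Bystander: small steel dish, 70 mm across, 22 mm high, near the robot. Origin centre of underside.
Things that resemble listed ones, but are neither listed nor needed, are in the scene too. Leave any blue or purple look-alike of the battery alone.

How it is judged:
On the way, in this order (a step that is already met when the one before it is completed fails the run):
1. the matching battery is lifted clear of the bin (height (world z) of battery above 0.06 m), for 0.1 s.
2. the battery lies seated in the bay, the catch not yet slid (horizontal distance between battery and bay below 0.004 m and z of battery in the frame of bay between -0.003 and 0.003 m and angle between battery's own z axis and vertical below 0.08 rad and angle between the x axis of battery and the x axis of handset, either way round below 0.1 rad and value of joint catch below 0.01 m), for 0.2 s.
At the end, for the whole second after the job is handed in: The battery is at rest on the floor of the bay (within 4 mm sideways and 3 mm in height of the bay's floor centre, tilted under 0.08 rad, aligned within 0.1 rad), the catch is home (over 17 mm of its 20 mm), and the other two batteries lie in the bin (horizontal distance between battery and bay below 0.004 m and z of battery in the frame of bay between -0.003 and 0.003 m and angle between battery's own z axis and vertical below 0.08 rad and angle between the x axis of battery and the x axis of handset, either way round below 0.1 rad and value of joint catch above 0.017 m and linear speed of battery below 0.02 m/s and x of plain_battery in the frame of bin between -0.07 and 0.07 m and y of plain_battery in the frame of bin between -0.135 and 0.135 m and height (world z) of each of plain_battery, short_battery below 0.03 m and x of short_battery in the frame of bin between -0.07 and 0.07 m and y of short_battery in the frame of bin between -0.135 and 0.135 m); the robot touches nothing.
It fails at once if a wrong battery is lifted out of the bin (height (world z) of any of plain_battery, short_battery above 0.05 m).
It fails at once if a bystander on the bench is moved more than 30 mm (distance of any of screwdriver, flux_bottle, tape_roll, brush, screw_dish from where it was at the start of the episode above 0.03 m).
It also fails if it takes over 48 s, if anything falls off the work surface, if the arm or the gripper's body presses on something with over 40 N, if the wrist force passes 120 N, or if a joint passes its speed limit or range.

ROBOT

A 7-joint arm with a two-finger parallel gripper is mounted at the origin on the work surface. World frame = base frame: x ahead of the robot, y to its left, z up, the work surface at z = 0. Lengths are in m, angles in rad, forces in N, time in s.
With the tool pointing down it reaches from about 0.4 to 0.85 m from the base axis. Payload 10.4 kg.
Tool frame: the origin (TCP) lies midway between the tips of the shut fingers; the grasp point (between the pads) lies 19 mm behind it (r.grasp_offset is the distance from the TCP to the grasp point, in m); x points along the fingers, y is the direction in which the jaws open and shut, and the axes are right-handed (so a half turn about x gives the same grasp; the last joint's range is limited). The gripper opens to 87 mm and grips with 3 to 60 N. Pads are 19 mm wide; open, the fingers measure 117 mm over their backs; the gripper's body (75 mm by 190 mm) begins 51 mm behind the grasp point.
Start: joints at [1.099, 0.332, -0.065, 1.46, 0.022, 1.35, -0.088], TCP at [0.271, -0.563, 0.223] pointing down, gripper open.
Joint ranges: [-2.6, 2.6], [-0.5, 2.12], [-1.47, 1.34], [0.16, 2.42], [-1.27, 4.41], [0.06, 2.06], [-2.6, 2.6]. Speed limits (rad/s): [2.22, 2.22, 2.79, 2.79, 3.14, 3.14, 3.14].

INTERFACE

Orientations are given as a unit quaternion [x, y, z, w].
In Python, from bench import r, vision, close_job gives the robot as it stands. The module is installed in compiled form; this text tells all that it offers.
- The arm moves only by the shell command python3 -m pendant 'ROWS' [OPENING] [FORCE]. ROWS is text: rows parted by semicolons, each of 6 numbers parted by spaces: the shift along the tool's x, y, z in units of 0.25 m (1.0 is 0.25 m), then the turn, a rotation vector about the tool's x, y, z in units of 1.5 rad (1.0 is 1.5 rad). A call has 1 to 8 rows; each row is the pose to reach, as a shift and turn from the pose commanded when the call began, along the tool's axes at that moment; what a row does not reach only later rows make up. A row lasts 1/10 s, in which the tool goes at most 50 mm and 8.59 degrees, less where a joint would pass 70% of its speed; a pose out of reach is approached as far as the arm can. A call with a number of a shift or a turn outside -1 to 1 is refused whole. A call with a gripper value outside its range is refused whole. OPENING is the gripper command: -1 is shut, 1 is fully open, values between are in proportion, set as the call begins (- or left out, the last holds). The fingers move at their own pace and stop on an object; FORCE is the grip in N (left out, the last holds). Time passes only in rows, so rows that repeat a pose let the fingers close. It gives the time, the measured TCP pose, the force and the opening at its end, in the units of the state.
- r.read_state(): the state, without advancing time (a new reading comes with each control period).
- vision.camera(name): name is "scene" or "top" or "wrist"; returns (picture, depth): 400x640x3 uint8, blue, green, red; 400x640 float32, m along the optical axis (not along the pixel's ray), 0 where there is no reading.
- vision.get_calibration(name): a dict with "camera_matrix" (3x3 intrinsics, pixels), "rvec" (rotation vector, rad) and "tvec" (3), from world to camera coordinates, as OpenCV has them. Camera axes: x right, y down, z forward; pixel columns grow to the right and rows downward; lengths in m; the calibration is good to about 2 mm. A picture is of the moment at which its call begins: read the wrist's pose just before it. get_calibration takes no time and is no camera call; for the wrist camera it gives the pose at the moment of the call.
- close_job(): hands the job in, once; it reports no verdict.
The state is a dict: "time": time; "joint_positions": joint angles; "joint_vel": joint speeds; "joint_torque": joint torques, N m; "ee_pos": TCP position; "eef_rot": TCP orientation; "ft_force": force on the tool from outside, world axes, zero at the start; "torque": the same for the moment, N m; "width": finger opening in m.
Only numpy, scipy, OpenCV 4.12 (cv2) and the standard library are available. Lean on these libraries where they do the work, as an engineer would, in place of code of your own. Each camera call takes 0.05 s, during which the arm holds its last target. There are 200 camera calls.

## Working session

There is one attempt and no reset: what is moved stays moved. The work goes in short steps, Python scripts to look and compute and a shell command to move; the robot and the scene stay as the last step left them, time stands still between calls to the robot, and variables do not carry over. Pictures are saved under pics/ and viewed, about 8 in all and at most 12, crops included, and the job is handed in when it is done.

```bash
mkdir -p pics; cat > h.py <<'E'
import numpy as np, cv2
from scipy.spatial.transform import Rotation as R
from bench import r, vision
def cal(n):
    c=vision.get_calibration(n); K=np.array(c['camera_matrix'],float)
    M=cv2.Rodrigues(np.array(c['rvec'],float))[0]; t=np.array(c['tvec'],float).ravel()
    return K,M,t
def ray(c,px,z):
    K,M,t=c; px=np.atleast_2d(px).astype(float)
    d=np.c_[px,np.ones(len(px))]@np.linalg.inv(K).T@M; o=-M.T@t
    s=(z-o[2])/d[:,2]; return o+d*s[:,None]
def cloud(c,dep):
    K,M,t=c; v,u=np.mgrid[:dep.shape[0],:dep.shape[1]]
    p=np.stack([u,v,np.ones_like(u)],-1)@np.linalg.inv(K).T*dep[...,None]
    return (p-t)@M
def proj(c,P):
    K,M,t=c; q=(np.atleast_2d(P)@M.T+t)@K.T; return q[:,:2]/q[:,2:]
def shot(n):
    c=cal(n); im,d=vision.camera(n); return c,im,d
def to(p,yawvec=None):
    "rows for target TCP pos p (world) with tool pointing down and tool y along yawvec"
    s=r.read_state(); A=R.from_quat(s['eef_rot']); 
    sh=A.inv().apply(np.array(p)-s['ee_pos'])/0.25
    rv=np.zeros(3)
    if yawvec is not None:
        y=np.array([yawvec[0],yawvec[1],0.]); y/=np.linalg.norm(y); x=np.array([0,0,-1.])
        best=None
        for sg in (1,-1):
            B=R.from_matrix(np.c_[x,sg*y,np.cross(x,sg*y)]); v=(A.inv()*B).as_rotvec()
            if best is None or np.linalg.norm(v)<np.linalg.norm(best): best=v
        rv=best/1.5
    print('shift',sh.round(3),'turn',rv.round(3))
E
python3 - <<'E'
from h import *
for n in('top','scene'):
    c,im,d=shot(n); cv2.imwrite(f'pics/{n}0.png',im); np.savez(f'{n}0.npz',K=c[0],M=c[1],t=c[2],im=im,d=d)
s=r.read_state(); print({k:np.round(v,3) for k,v in s.items()}); print(R.from_quat(s['eef_rot']).as_matrix().round(3), r.grasp_offset)
E
```

```text
{'time': np.float64(0.1), 'joint_positions': array([ 1.099,  0.333, -0.065,  1.461,  0.022,  1.35 , -0.088]), 'joint_vel': array([ 0.   , -0.001, -0.   , -0.002,  0.001,  0.001, -0.001]), 'joint_torque': array([ 1.0000e-03, -6.2455e+01,  2.4000e-02, -3.9071e+01, -6.2000e-02,
        3.7000e-02,  0.0000e+00]), 'ee_pos': array([ 0.271, -0.563,  0.222]), 'eef_rot': array([-0.689, -0.158,  0.689, -0.157]), 'ft_force': array([-0.203,  0.05 , -0.345]), 'torque': array([-0.007,  0.027,  0.009]), 'width': np.float64(0.087)}
[[-0.001  0.434 -0.901]
 [ 0.001 -0.901 -0.434]
 [-1.    -0.001  0.   ]] 0.0187
```

View pics/top0.png

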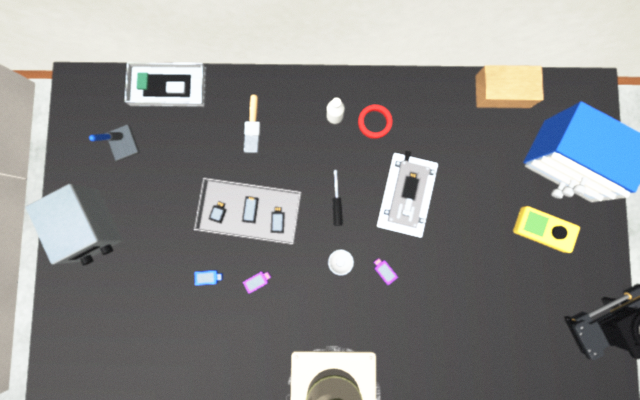

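View pics/scene0.png

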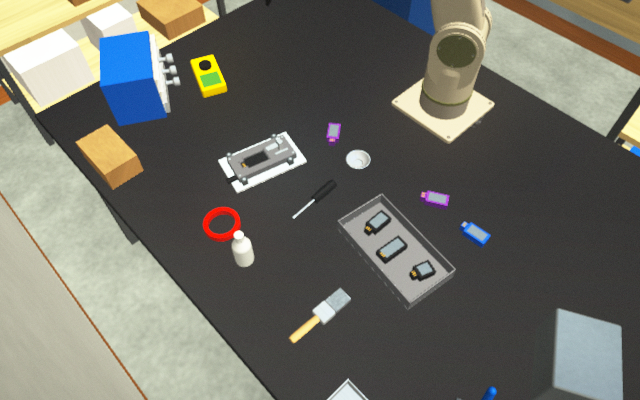

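The top view shows the bin with three candidates: (217,212), (250,210) and (278,218). The handset is at (408,195). The look-alikes outside the bin are blue (207,278), purple (256,282) and purple (386,272). (217,212) looks short, so I need one close crop to tell the other two apart.

```bash
python3 - <<'E'
from h import *
a=np.load('top0.npz'); b=np.load('scene0.npz')
A=cv2.resize(a['im'][175:245,190:305],None,fx=5,fy=5,interpolation=cv2.INTER_CUBIC)
B=cv2.resize(b['im'][190:310,330:460],None,fx=4,fy=4,interpolation=cv2.INTER_CUBIC)[:350]
o=np.zeros((350,575,3),np.uint8); 
cv2.imwrite('pics/crop1.png',A)
c=(a['K'],a['M'],a['t'])
px=[[217,212],[250,210],[278,218]]
print(ray(c,px,.024).round(3)); print(ray(c,[[410,187],[408,195],[407,210]],.03).round(3))
print(ray(c,[[337,197],[335,110],[375,121],[341,263],[252,125]],0.02).round(3))
P=cloud(c,a['d']); print(P[195,408],P[212,250], P[210,407])
E
```

```text
[[0.498 0.332 0.024]
 [0.505 0.239 0.024]
 [0.483 0.159 0.024]]
[[ 0.574 -0.213  0.03 ]
 [ 0.551 -0.207  0.03 ]
 [ 0.509 -0.204  0.03 ]]
[[ 0.545 -0.007  0.02 ]
 [ 0.799  0.     0.02 ]
 [ 0.768 -0.116  0.02 ]
 [ 0.359 -0.02   0.02 ]
 [ 0.752  0.241  0.02 ]]
[ 0.55251047 -0.20953257  0.02066286] [0.49868878 0.23789926 0.02704254] [ 0.50772578 -0.20025271  0.04733011]
```

View pics/crop1.png

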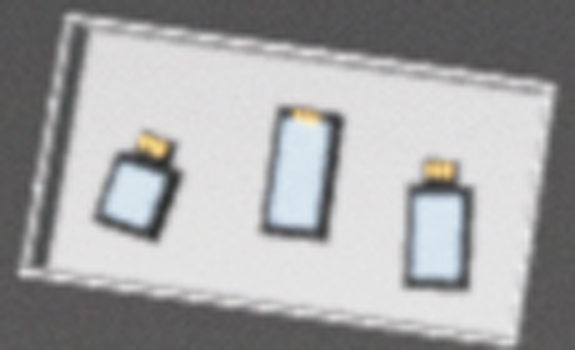

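The matching battery is the right-hand one, (278,218): it has a nose and is long. The middle one is a plain rectangle and the left one is short. I'll go via the handset and take a wrist look there.

```bash
python3 - <<'E'
from h import *
to([0.52,-0.21,0.28],[0.15,-1])
E
```

```text
shift [-0.232 -0.84  -1.51 ] turn [0.2   0.    0.001]
```

```bash
python3 -m pendant '-0.1 -0.1 -0.18 0.05 0 0;-0.15 -0.2 -0.36 0.1 0 0;-0.2 -0.3 -0.54 0.15 0 0;-0.23 -0.4 -0.7 0.2 0 0;-0.23 -0.5 -0.86 0.2 0 0;-0.23 -0.6 -1 0.2 0 0;-0.23 -0.8 -1 0.2 0 0;-0.23 -0.84 -1 0.2 0 0'; python3 - <<'E'
from h import *
to([0.52,-0.21,0.28],[0.15,-1])
E
```

```text
time: 0.9
ee_pos: [0.4051, -0.2604, 0.2797]
eef_rot: [-0.705, -0.055, 0.705, -0.054]
ft_force: [0.6, -0.2, 0.6]
width: 0.087
shift [-0.002 -0.129 -0.485] turn [0.004 0.001 0.001]
```

```bash
python3 -m pendant '0 -0.05 -0.18 0 0 0;0 -0.1 -0.36 0 0 0;0 -0.13 -0.48 0 0 0;0 -0.13 -0.48 0 0 0;0 -0.13 -0.48 0 0 0'; python3 - <<'E'
from h import *
c,im,d=shot('wrist'); cv2.imwrite('pics/w1.png',im); np.savez('w1.npz',K=c[0],M=c[1],t=c[2],im=im,d=d)
print((-c[1].T@c[2]).round(3), r.read_state()['ee_pos'].round(4))
E
```

```text
time: 1.4
ee_pos: [0.5191, -0.2156, 0.2794]
eef_rot: [-0.705, -0.053, 0.706, -0.053]
ft_force: [0.0, -0.4, 0.2]
width: 0.087
[ 0.595 -0.205  0.441] [ 0.5186 -0.2163  0.2797]
```

View pics/w1.png

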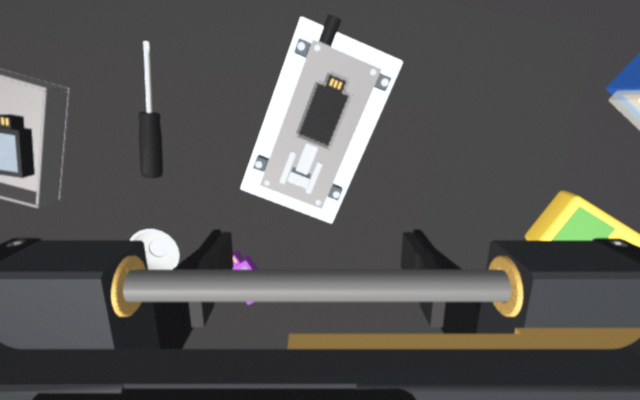

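The wrist view shows the white plate with corners at (303,16), (402,62), (332,222) and (241,188). The bay is at about (322,112) with its narrow end up, at about (336,84). The catch tab is at about (302,178).

```bash
python3 - <<'E'
from h import *
a=np.load('w1.npz'); c=(a['K'],a['M'],a['t']); im=a['im']; d=a['d']
g=cv2.cvtColor(im,cv2.COLOR_BGR2GRAY); hsv=cv2.cvtColor(im,cv2.COLOR_BGR2HSV)
m=((g>110)&(hsv[...,1]<60)).astype(np.uint8); m[235:]=0; m[:,:235]=0; m[:,410:]=0
cs,_=cv2.findContours(m,cv2.RETR_EXTERNAL,cv2.CHAIN_APPROX_NONE); k=cv2.convexHull(max(cs,key=cv2.contourArea))
W=ray(c,k[:,0],.01)[:,:2].astype(np.float32)
rc=cv2.minAreaRect(W*1000); print('plate',rc)
bp=cv2.boxPoints(rc); print(bp.round(1))
# bay dark inside the handset
b=(g<70).astype(np.uint8); mm=np.zeros_like(b); mm[60:155,290:360]=1; 
hp=cv2.fillConvexPoly(np.zeros_like(b),np.int32([[325,45],[372,70],[330,175],[275,155]]),1)
b&=hp
cs,_=cv2.findContours(b,cv2.RETR_EXTERNAL,cv2.CHAIN_APPROX_NONE); k=max(cs,key=cv2.contourArea)
for z in(.027,.03):
  rb=cv2.minAreaRect((ray(c,k[:,0],z)[:,:2]*1000).astype(np.float32)); print('bay',z,rb)
P=cloud(c,d); Z=P[...,2]
def blob(lo,hi,nm):
    q=(Z>lo)&(Z<hi)&(m+b+hp>0)&(d>0); q=P[q][:,:2]*1000
    if len(q)>20: print(nm,len(q),np.median(q,0).round(1),cv2.minAreaRect(q.astype(np.float32)))
blob(.02,.024,'floor'); blob(.057,.067,'tabtop'); blob(.042,.05,'tongue')
print(Z[100:135:8,322].round(4),[P[175:181,302]])
E
```

```text
plate ((557.8387451171875, -211.04367065429688), (132.06614685058594, 221.71571350097656), 76.71659851074219)
[[ 434.8 -249.8]
 [ 650.6 -300.8]
 [ 680.9 -172.2]
 [ 465.1 -121.3]]
bay 0.027 ((577.431640625, -215.61026000976562), (35.241397857666016, 62.387813568115234), 76.87984466552734)
bay 0.03 ((577.5623168945312, -215.5335235595703), (34.98600387573242, 61.9356689453125), 76.87980651855469)
floor 2008 [ 581.2 -216.8] ((579.2002563476562, -216.8753662109375), (113.34276580810547, 169.31947326660156), 76.10945129394531)
tabtop 235 [ 502.9 -197.8] ((502.103271484375, -197.6837615966797), (23.62712860107422, 13.275385856628418), 76.99017333984375)
tongue 385 [ 524.2 -203.1] ((524.8631591796875, -201.9838409423828), (22.297277450561523, 34.93844223022461), 77.90416717529297)
[0.0195 0.0204 0.0227 0.0212 0.0214] [array([[ 0.50741915, -0.20119166,  0.05846817],
       [ 0.50665735, -0.20136812,  0.06015881],
       [ 0.50566144, -0.201534  ,  0.06082314],
       [ 0.50471308, -0.20170124,  0.06167733],
       [ 0.50327008, -0.2018509 ,  0.0604765 ],
       [ 0.5021181 , -0.20201153,  0.0604994 ]])]
```

```bash
python3 - <<'E'
from h import *
to([0.43,0.15,0.25],[-0.02,-1])
E
```

```text
shift [ 0.119 -1.501  0.134] turn [ 0.112  0.001 -0.   ]
```

```bash
python3 -m pendant '0.02 -0.19 0.02 0.05 0 0;0.04 -0.38 0.03 0.08 0 0;0.06 -0.57 0.05 0.11 0 0;0.08 -0.76 0.07 0.11 0 0;0.1 -0.95 0.09 0.11 0 0;0.1 -1 0.11 0.11 0 0;0.12 -1 0.13 0.11 0 0'; python3 -m pendant '0 -0.19 0 0 0 0;0 -0.38 0 0 0 0;0 -0.5 0 0 0 0;0 -0.5 0 0 0 0;0 -0.5 0 0 0 0'; python3 - <<'E'
from h import *
c,im,d=shot('wrist'); cv2.imwrite('pics/w2.png',im); np.savez('w2.npz',K=c[0],M=c[1],t=c[2],im=im,d=d)
E
```

```text
time: 2.15
ee_pos: [0.4495, 0.0277, 0.2507]
eef_rot: [0.708, -0.005, -0.706, -0.005]
ft_force: [0.6, -0.9, 0.6]
width: 0.087
time: 2.65
ee_pos: [0.4525, 0.1499, 0.2497]
eef_rot: [-0.707, 0.007, 0.707, 0.006]
ft_force: [0.8, -1.3, 0.7]
width: 0.0874
```

View pics/w2.png

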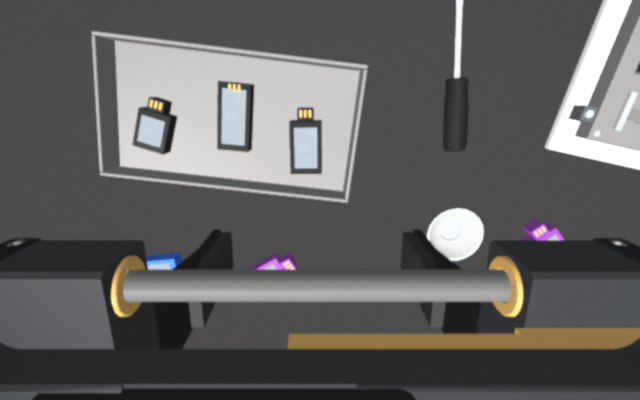

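The view confirms the choice: the stepped long battery is at (306,146) with its nose up at (306,114). The plain one is at (235,116) and the short one at (155,126). Next I measure it.

```bash
cat > meas.py <<'E'
from h import *
def top(c,im,box,z):
    "label rect + brass centre inside box (u0,v0,u1,v1)"
    u0,v0,u1,v1=box; S=im[v0:v1,u0:u1]; hsv=cv2.cvtColor(S,cv2.COLOR_BGR2HSV); b,g,rr=[S[...,i].astype(int) for i in range(3)]
    dark=(S.max(2)<75).astype(np.uint8); lab=((b-rr>12)&(S.max(2)>110)).astype(np.uint8); br=((rr-b>60)).astype(np.uint8)
    out={}
    for n,m in(('label',lab),('brass',br),('all',dark|lab|br)):
        cs,_=cv2.findContours(m,cv2.RETR_EXTERNAL,cv2.CHAIN_APPROX_NONE)
        k=max(cs,key=cv2.contourArea)[:,0]+[u0,v0]
        if n=='brass': k=np.argwhere(m)[:,::-1]+[u0,v0]
        w=(ray(c,k,z)[:,:2]*1000).astype(np.float32); out[n]=cv2.minAreaRect(w); print(n,np.round(out[n][0],1),np.round(out[n][1],1),round(out[n][2],1))
    v=np.subtract(out['brass'][0],out['label'][0]); print('label->brass',v.round(1),'yaw',np.degrees(np.arctan2(v[1],v[0])).round(1))
E
python3 - <<'E'
from meas import *
a=np.load('w2.npz'); c=(a['K'],a['M'],a['t']); top(c,a['im'],(280,98,332,182),.024)
P=cloud(c,a['d']); print(P[146,306],P[150,275])
E
```

```text
label [473.9 161.8] [27.  46.3] 89.0
brass [512.1 160.8] [13.2  8.6] 89.0
all [475.9 161.2] [32.6 59.7] 89.1
label->brass [38.3 -1. ] yaw -1.4
[0.47576949 0.16071128 0.02282475] [0.4689118  0.19843513 0.00284602]
```

```bash
python3 - <<'E'
from h import *
to([0.477,0.1613,0.0145],[-0.02,-1])
E
```

```text
shift [ 0.941 -0.051 -0.097] turn [ 0.     0.    -0.001]
```

```bash
python3 -m pendant '0.1 -0.05 -0.1 0 0 0;0.25 -0.05 -0.1 0 0 0;0.43 -0.05 -0.1 0 0 0;0.6 -0.05 -0.1 0 0 0;0.72 -0.05 -0.1 0 0 0;0.72 -0.05 -0.1 0 0 0;0.72 -0.05 -0.1 0 0 0' 0.32; python3 - <<'E'
from h import *
to([0.477,0.1613,0.0145],[-0.02,-1])
E
```

```text
time: 3.4
ee_pos: [0.4778, 0.1625, 0.0707]
eef_rot: [-0.707, 0.007, 0.707, 0.006]
ft_force: [-0.2, 0.2, 0.6]
width: 0.0577
shift [0.225 0.005 0.003] turn [ 0.001  0.    -0.   ]
```

```bash
python3 -m pendant '0.1 0.005 0.003 0 0 0;0.18 0.005 0.003 0 0 0;0.225 0.005 0.003 0 0 0;0.225 0.005 0.003 0 0 0;0.225 0.005 0.003 0 0 0'; python3 -m pendant '0 0 0 0 0 0;0 0 0 0 0 0;0 0 0 0 0 0;0 0 0 0 0 0;0 0 0 0 0 0;0 0 0 0 0 0' -1 20
```

```text
time: 3.9
ee_pos: [0.4775, 0.1629, 0.0152]
eef_rot: [0.708, -0.006, -0.706, -0.006]
ft_force: [-0.8, -0.4, 0.2]
width: 0.0573
time: 4.5
ee_pos: [0.4767, 0.1627, 0.0141]
eef_rot: [0.707, -0.006, -0.707, -0.006]
ft_force: [-0.5, -0.9, 4.7]
width: 0.0362
```

The jaws closed on 36 mm, so it is gripped. Lifting.

```bash
python3 -m pendant '-0.08 0 0 0 0 0;-0.2 0 0 0 0 0;-0.35 0 0 0 0 0;-0.5 0 0 0 0 0;-0.5 0 0 0 0 0;-0.5 0 0 0 0 0'; python3 - <<'E'
from h import *
a=np.radians(-13.2); ax=np.array([np.cos(a),np.sin(a)])
# bay origin (582.5,-216.9) ; grasp x=-5
g=np.array([.5825,-.2169])-.005*ax; print(g)
to([g[0],g[1],0.135],[ax[1],-ax[0]])
E
```

```text
time: 5.1
ee_pos: [0.4766, 0.1626, 0.1389]
eef_rot: [0.707, -0.006, -0.707, -0.006]
ft_force: [0.3, 0.1, -1.5]
width: 0.0357
[ 0.57763211 -0.21575825]
shift [ 0.016  1.507 -0.429] turn [ 0.143 -0.001 -0.   ]
```

```bash
python3 -m pendant '-0.02 0.15 -0.02 0.05 0 0;-0.04 0.34 -0.04 0.1 0 0;-0.04 0.53 -0.07 0.143 0 0;-0.04 0.72 -0.1 0.143 0 0;-0.04 0.9 -0.13 0.143 0 0;-0.04 1 -0.13 0.143 0 0;-0.04 1 -0.13 0.143 0 0'; python3 - <<'E'
from h import *
to([0.505,-0.20,0.15],[-.2284,-.9736])
E
```

```text
time: 5.8
ee_pos: [0.5034, -0.0923, 0.1465]
eef_rot: [-0.701, 0.084, 0.703, 0.083]
ft_force: [0.1, 0.3, -1.4]
width: 0.0358
shift [-0.014  0.417 -0.108] turn [-0.004  0.002 -0.001]
```

```bash
python3 -m pendant '-0.01 0.15 -0.04 0 0 0;-0.01 0.32 -0.08 0 0 0;-0.01 0.42 -0.11 0 0 0;-0.01 0.42 -0.11 0 0 0;-0.01 0.42 -0.11 0 0 0;-0.01 0.42 -0.11 0 0 0'; python3 - <<'E'
from h import *
c,im,d=shot('wrist'); cv2.imwrite('pics/w3.png',im); np.savez('w3.npz',K=c[0],M=c[1],t=c[2],im=im,d=d,ee=r.read_state()['ee_pos'])
E
```

```text
time: 6.4
ee_pos: [0.5075, -0.1943, 0.1504]
eef_rot: [-0.702, 0.08, 0.703, 0.081]
ft_force: [0.0, -0.1, -1.5]
width: 0.0355
```

View pics/w3.png

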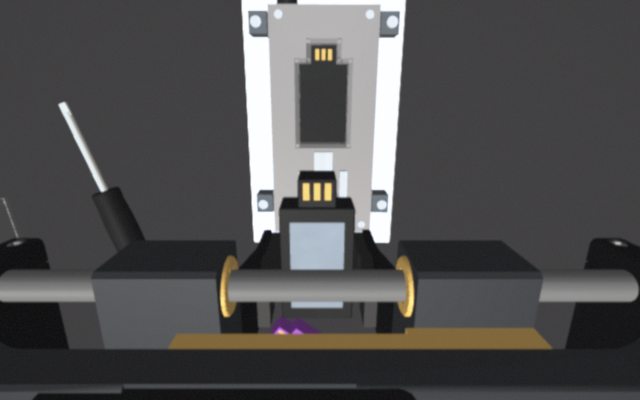

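The picture shows the bay at (323,104), its nose end at (323,54), and the held battery's brass contacts at (318,191). The battery is almost aligned with the bay.

```bash
python3 - <<'E'
from meas import *
a=np.load('w3.npz'); c=(a['K'],a['M'],a['t']); im=a['im']; ee=a['ee']; print('ee',ee.round(4))
zt=ee[2]+.0095+.0005
# held battery
hx=cv2.cvtColor(im,cv2.COLOR_BGR2HSV)
S=im.astype(int); br=(S[...,2]-S[...,0]>60); lab=(S[...,0]-S[...,2]>10)&(S.max(2)>110)
def pts(m,box):
    u0,v0,u1,v1=box; q=np.argwhere(m[v0:v1,u0:u1])[:,::-1]+[u0,v0]; return q
def rect(q,z,n):
    w=(ray(c,q,z)[:,:2]*1000).astype(np.float32); k=cv2.minAreaRect(w); print(n,np.round(k[0],1),np.round(k[1],1),round(k[2],1)); return np.array(k[0])
B=rect(pts(br,(295,175,342,208)),zt,'held brass')
rect(pts(lab,(285,215,350,268)),zt,'label part')
F=rect(pts(br,(308,44,340,66)),.023,'bay contacts')
g=S.max(2)
for T in(60,75,90):
  for z in(.022,.027):
    rect(pts(g<T,(285,62,362,156)),z,f'bay dark<{T} z{z}')
P=cloud(c,a['d'])
q=pts((P[...,2]>.019)&(P[...,2]<.0245)&(a['d']>0),(285,60,362,156)); rect(q,.022,'floor by depth')
# handset side edges at z=.03
for v in(95,125):
    row=g[v]; e=[np.argmax(-np.diff(row[262:282]))+262, np.argmax(np.diff(row[370:392]))+370]; print(v,e,row[262:282:2],ray(c,[[e[0]+.5,v],[e[1]+.5,v]],.03).round(4))
print('tab?',P[185,344],P[160,322])
E
```

```text
ee [ 0.5076 -0.1944  0.1507]
held brass [ 541.9 -202.6] [13.3  8.1] 76.9
label part [ 516.  -196.6] [26.4 23.4] 76.9
bay contacts [ 612.  -223.9] [12.6  8. ] 76.9
bay dark<60 z0.022 [ 576.8 -215.7] [35.9 61.4] 76.7
bay dark<60 z0.027 [ 576.9 -215.6] [35.3 60.4] 76.7
bay dark<75 z0.022 [ 576.4 -215.5] [37.3 62.3] 76.7
bay dark<75 z0.027 [ 576.6 -215.5] [36.6 61.2] 76.7
bay dark<90 z0.022 [ 575.7 -215.3] [38.1 63.8] 76.9
bay dark<90 z0.027 [ 575.8 -215.3] [37.4 62.7] 76.9
floor by depth [ 576.4 -215.5] [39.4 65.3] 76.8
95 [np.int64(270), np.int64(375)] [255 255 255 255 237 181 182 182 182 182] [[ 0.5917 -0.1767  0.03  ]
 [ 0.5729 -0.2573  0.03  ]]
125 [np.int64(271), np.int64(373)] [255 255 255 255 254 192 184 184 185 185] [[ 0.569  -0.1714  0.03  ]
 [ 0.5504 -0.2515  0.03  ]]
tab? [ 0.50796293 -0.21805211  0.03395385] [ 0.53510778 -0.20520811  0.04734541]
```

```bash
python3 - <<'E'
from h import *
to([0.5779,-0.2158,0.075],[-.2284,-.9736])
E
```

```text
shift [ 0.303  0.02  -0.293] turn [0.001 0.001 0.   ]
```

```bash
python3 -m pendant '0 0.01 -0.1 0 0 0;0 0.02 -0.22 0 0 0;0 0.02 -0.293 0 0 0;0.1 0.02 -0.293 0 0 0;0.22 0.02 -0.293 0 0 0;0.3 0.02 -0.293 0 0 0;0.3 0.02 -0.293 0 0 0;0.3 0.02 -0.293 0 0 0'; python3 - <<'E'
from h import *
to([0.5779,-0.2158,0.034],[-.2284,-.9736])
E
```

```text
time: 7.25
ee_pos: [0.5781, -0.217, 0.0768]
eef_rot: [0.702, -0.081, -0.702, -0.081]
ft_force: [0.1, 0.3, -0.3]
width: 0.0356
shift [ 0.171 -0.004  0.002] turn [ 0.001 -0.     0.   ]
```

```bash
python3 -m pendant '0.06 -0.004 0.002 0 0 0;0.1 -0.004 0.002 0 0 0;0.13 -0.004 0.002 0 0 0;0.15 -0.004 0.002 0 0 0;0.17 -0.004 0.002 0 0 0;0.17 -0.004 0.002 0 0 0;0.17 -0.004 0.002 0 0 0'
```

```text
time: 7.95
ee_pos: [0.5777, -0.2168, 0.034]
eef_rot: [0.702, -0.081, -0.702, -0.081]
ft_force: [0.4, -0.4, -1.5]
width: 0.0357
```

It went in with no contact force, and the underside is now about 2 mm above the floor. I lower another 1.5 mm and release.

```bash
python3 -m pendant '0.006 0 0 0 0 0;0.006 0 0 0 0 0;0.006 0 0 0 0 0'; python3 -m pendant '0 0 0 0 0 0;0 0 0 0 0 0;0 0 0 0 0 0;0 0 0 0 0 0' 0.1; python3 -m pendant '-0.05 0 0 0 0 0;-0.2 0 0 0 0 0;-0.36 0.0 0.1 0 0 0;-0.46 0 0.3 0 0 0;-0.46 0 0.3 0 0 0;-0.46 0 0.3 0 0 0'
python3 - <<'E'
from meas import *
c,im,d=shot('wrist'); cv2.imwrite('pics/w4.png',im); np.savez('w4.npz',K=c[0],M=c[1],t=c[2],im=im,d=d)
E
```

```text
time: 8.25
ee_pos: [0.5777, -0.2168, 0.0325]
eef_rot: [0.703, -0.081, -0.702, -0.081]
ft_force: [-0.3, 0.2, -1.5]
width: 0.0358
time: 8.65
ee_pos: [0.5777, -0.2168, 0.0324]
eef_rot: [0.703, -0.081, -0.702, -0.081]
ft_force: [0.7, -0.4, -0.6]
width: 0.0472
time: 9.25
ee_pos: [0.5045, -0.2, 0.1493]
eef_rot: [0.703, -0.082, -0.701, -0.081]
ft_force: [0.5, -0.6, -0.2]
width: 0.0481
```

View pics/w4.png

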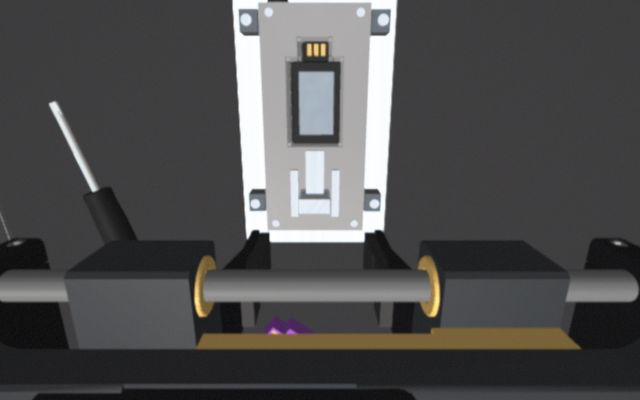

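The battery appears seated and level in the bay at (316,100), and the catch tab is at (315,205). I check the seating and locate the tab.

```bash
python3 - <<'E'
from meas import *
a=np.load('w4.npz'); c=(a['K'],a['M'],a['t']); im=a['im']
top(c,im,(285,38,346,148),.042)
P=cloud(c,a['d']); q=P[75:130,303:330].reshape(-1,3); A=np.c_[q[:,:2],np.ones(len(q))]; f=np.linalg.lstsq(A,q[:,2],rcond=None)[0]
print('top z',np.median(q[:,2]).round(4),'slope',f[:2].round(3), 'back z',np.median(P[70:140,272:284,2]).round(4))
m=(P[...,2]>.056)&(P[...,2]<.068); m[:150]=0;m[235:]=0;m[:,:290]=0;m[:,345:]=0
t=(P[m][:,:2]*1000).astype(np.float32); print('tab',cv2.minAreaRect(t),np.median(P[m],0))
g=im.max(2); k=(g>180)&m; v=np.argwhere(k); print(v.min(0),v.max(0))
print('tab rays',ray(c,[[299,199],[330,199],[330,213],[299,213]],.062).round(4))
E
```

```text
label [ 575.  -216.6] [26.3 46.1] 76.8
brass [ 611.7 -225.2] [13.1  7.4] 76.8
all [ 581.8 -217.3] [36.1 72. ] 76.8
label->brass [36.7 -8.7] yaw -13.3
top z 0.0417 slope [ 0.032 -0.009] back z 0.0295
tab ((502.34295654296875, -197.8837432861328), (23.115488052368164, 12.967581748962402), 76.85556030273438) [ 0.50271425 -0.19790943  0.06120191]
[199 299] [213 329]
tab rays [[ 0.5101 -0.1881  0.062 ]
 [ 0.5047 -0.2109  0.062 ]
 [ 0.4938 -0.2085  0.062 ]
 [ 0.4993 -0.1854  0.062 ]]
```

The battery is seated: top at 41.7 mm against 42 expected, yaw −13.3°, and its outline centre within about 1 mm of the bay. Next I pinch the tab across its 24 mm width and slide it.

```bash
python3 - <<'E'
from h import *
to([0.5023,-0.1981,0.048],[-.2284,-.9736])
E
```

```text
shift [ 0.401 -0.005  0.012] turn [-0.    -0.001 -0.001]
```

```bash
python3 -m pendant '0.1 -0.005 0.012 0 0 0;0.22 -0.005 0.012 0 0 0;0.31 -0.005 0.012 0 0 0;0.37 -0.005 0.012 0 0 0;0.4 -0.005 0.012 0 0 0;0.4 -0.005 0.012 0 0 0;0.4 -0.005 0.012 0 0 0'; python3 -m pendant '0 0 0 0 0 0;0 0 0 0 0 0;0 0 0 0 0 0;0 0 0 0 0 0;0 0 0 0 0 0' -1 15;  python3 - <<'E'
from h import *
s=r.read_state();a=s['ee_pos']
to(a+.0175*np.array([.9736,-.2284,0]),[-.2284,-.9736])
E
```

```text
time: 10.0
ee_pos: [0.5026, -0.1979, 0.048]
eef_rot: [0.703, -0.081, -0.702, -0.081]
ft_force: [0.2, -0.9, 0.4]
width: 0.0479
time: 10.5
ee_pos: [0.5021, -0.1978, 0.0476]
eef_rot: [0.703, -0.081, -0.702, -0.081]
ft_force: [-0.1, -0.0, 2.9]
width: 0.0238
shift [ 0.   -0.   -0.07] turn [-0. -0. -0.]
```

```bash
python3 -m pendant '0 0 -0.02 0 0 0;0 0 -0.04 0 0 0;0 0 -0.055 0 0 0;0 0 -0.065 0 0 0;0 0 -0.07 0 0 0;0 0 -0.07 0 0 0'; python3 -m pendant '0 0 -0.006 0 0 0;0 0 -0.012 0 0 0;0 0 -0.012 0 0 0;0 0 -0.012 0 0 0'
```

```text
time: 11.1
ee_pos: [0.5193, -0.2019, 0.0476]
eef_rot: [-0.702, 0.081, 0.702, 0.081]
ft_force: [-3.5, 1.3, 8.1]
width: 0.0235
time: 11.5
ee_pos: [0.5201, -0.202, 0.0472]
eef_rot: [-0.701, 0.081, 0.704, 0.082]
ft_force: [-11.7, 3.7, 13.0]
width: 0.0239
```

It moved 18.5 mm and the reaction then rose to 12 N, so it has reached the stop. Release, retreat and check.

```bash
python3 -m pendant '0 0 0 0 0 0;0 0 0 0 0 0;0 0 0 0 0 0;0 0 0 0 0 0' 0.1; python3 -m pendant '-0.05 0 0 0 0 0;-0.2 0 0 0 0 0;-0.36 0.0 0.05 0 0 0;-0.42 0 0.1 0 0 0;-0.42 0 0.1 0 0 0;-0.42 0 0.1 0 0 0'
python3 - <<'E'
from meas import *
c,im,d=shot('wrist'); P=cloud(c,d)
_,it,_=shot('top'); cv2.imwrite('pics/fin.png',np.vstack([im[:260],cv2.resize(it[90:290,180:460],(640,457))[:330]]))
np.savez('w5.npz',K=c[0],M=c[1],t=c[2],im=im,d=d)
m=(P[...,2]>.056)&(P[...,2]<.068); m[:120]=0;m[235:]=0;m[:,:285]=0;m[:,350:]=0
t=P[m]; print('tab',cv2.minAreaRect((t[:,:2]*1000).astype(np.float32)))
S=im.astype(int); br=np.argwhere(S[:110,270:360,2]-S[:110,270:360,0]>60)[:,::-1]+[270,0]
print('brass',cv2.minAreaRect((ray(c,br,.042)[:,:2]*1000).astype(np.float32)))
E
```

```text
time: 11.9
ee_pos: [0.5221, -0.2025, 0.0472]
eef_rot: [0.702, -0.081, -0.702, -0.081]
ft_force: [0.2, 0.8, 0.2]
width: 0.0451
time: 12.5
ee_pos: [0.4977, -0.1969, 0.1529]
eef_rot: [0.703, -0.082, -0.702, -0.081]
ft_force: [-0.4, 0.4, -1.7]
width: 0.0478
tab ((519.29296875, -202.18389892578125), (23.58855628967285, 12.504110336303711), 76.8027572631836)
brass ((611.7861938476562, -225.07826232910156), (13.19706916809082, 8.071958541870117), 76.7790298461914)
```

View pics/fin.png

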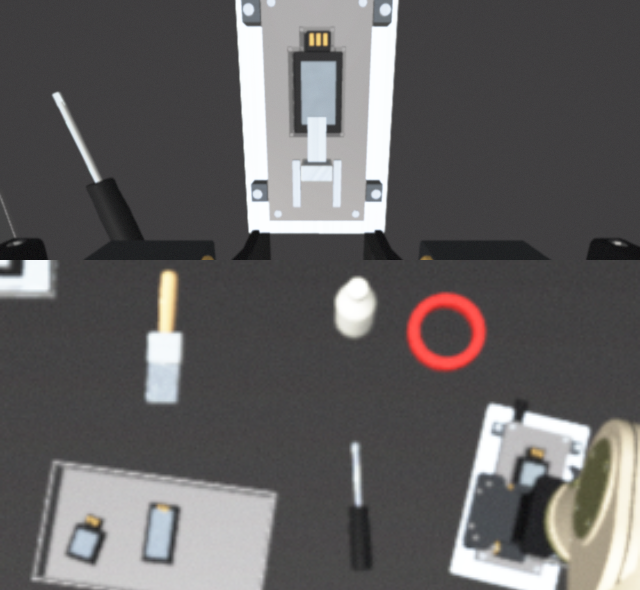

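The tab moved 17.5 mm and now sits 65.2 mm behind the bay centre, against 65.5 mm expected when home. The battery is unmoved, the other two are still in the bin and the bystanders are in place. Handing in.

```bash
python3 -c "
from bench import close_job; print(close_job())"
```

```text
the job is handed in; nothing more can be done
None
```

The stepped battery is in the handset's bay with its nose in the narrow end, and the catch is slid home over its plain end. I handed the job in at about 12.6 s of the 48 s allowed. The hand-in gives no verdict, so the figures below are my own measurements.

- **Battery seating:** its top measured 41.7 mm above the bench (42 expected). It was aligned with the handset to within about 0.2° and sat within about 1 mm of the bay centre. It did not move when the catch slid.
- **Catch:** the tab moved about 17.5 mm and the push force then rose to 12 N, so it was against its stop. The tab ended 65.2 mm behind the bay centre, against 65.5 mm expected when home. The gripper itself moved 18.5 mm, so about 1 mm of that was probably slip in the grip.
- **Everything else:** the last top view shows the other two batteries still in the bin. The screwdriver, bottle, tape and brush look unmoved. The screw dish was outside that last crop, but the arm never came near it.

No check failed. The different ways of measuring the bay's position agreed to about 2 mm.

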